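Release the filter capsule and park it

ROBOT

A 6-joint arm with a two-finger parallel gripper is mounted at the origin on a cart in front of the work surface, level with it; the furniture and walls round the work are solid. World frame = base frame: x ahead of the robot, y to its left, z up, the work surface at z = 0. Lengths are in m, angles in degrees, forces in N, time in s.
With the tool pointing down it reaches from about 0.4 to 0.825 m from the base axis. Payload 7 kg.
Tool frame: the origin (TCP) lies midway between the tips of the shut fingers; the grasp point (between the pads) lies 19 mm behind it; z points along the fingers, y is the line along which they close (so a half turn about z gives the same grasp; the last joint's range is limited). The gripper opens to 88 mm and grips with 3 to 60 N. Pads are 19 mm wide; open, the fingers measure 130 mm over their backs; the gripper's body (78 mm by 193 mm) begins 47 mm behind the grasp point.
Start: joints at [-47.321, 20.546, 0.682, 0, -70.136, -16.507], TCP at [0.298, -0.606, 0.227] pointing down, gripper open.
Joint ranges: [-176.03, 176.03], [-82.01, 121.73], [-58.28, 71.71], [-173.87, 95.51], [-174.79, -0.11], [-173.66, 173.66]. Speed limits (degrees/s): [136.94, 136.94, 172.46, 180, 180, 180].

INTERFACE

Orientations are given as [roll, pitch, yaw] about the fixed x, y, z axes, in that order (R = Rz(yaw) Ry(pitch) Rx(roll)).
In Python, from plant import r gives the robot as it stands. The module is installed in compiled form; this text tells all that it offers.
- The arm moves only by the tool play_rows, never from a script. Its argument "rows" is a list of rows, each an object with "slide": the shift along the tool's x, y, z as a fraction of full scale, a list of three; "delta_rot": the turn, a rotation vector about the tool's x, y, z as a fraction of full scale, a list of three; "fingers": the opening, from -1 (shut) to 1 (fully open). In form: [{"slide": [x, y, z], "delta_rot": [rx, ry, rz], "fingers": fingers}, ...]. A call has 1 to 8 rows; each row shifts and turns the commanded pose from where the row before left it, along the tool's axes as they then stand; what a row does not reach is not made up. Full scale, the value 1, is 0.15 m for a shift and 0.08 rad for a turn. A row lasts 1/8 s, in which the tool goes at most 62.5 mm and 10.7 degrees, less where a joint would pass 70% of its speed; a pose out of reach is approached as far as the arm can. A call with a number of a shift or a turn outside -1 to 1 is refused whole. A call with a gripper value outside its range is refused whole. The fingers move at their own pace and stop on an object; "squeeze" is the grip in N (left out, the last holds). Time passes only in rows, so rows that do not move let the fingers close. It gives the time, the measured TCP pose, the force, the opening and the grip force at its end, in the units of the state.
- r.get_state(): the state, without advancing time (a new reading comes with each control period).
- r.capture(name): name is "scene" or "side" or "wrist"; returns a dict with "image" (384x512x3 uint8, blue, green, red), "fx", "fy", "cx", "cy" (pixels), "R" (3x3) and "t" (3): a world point X has camera coordinates R X + t; the wrist camera has in their place "T_tool_cam" (4x4, takes a point from camera to tool coordinates, whose origin is the TCP and whose axes are the flange's). Camera axes: x right, y down, z forward; pixel columns grow to the right and rows downward; lengths in m; the calibration is good to about 2 mm. A picture is of the moment at which its call begins: read the wrist's pose just before it. There is no depth.
- r.close_job(): hands the job in; it is judged then, once.
The state is a dict: "time_s": time; "joints": joint angles; "qd": joint speeds; "joint_torque": joint torques, N m; "tcp_pos": TCP position; "eef_rot": TCP orientation; "contact_force": force on the tool from outside, world axes, zero at the start; "moment": the same for the moment, N m; "gripper_width": finger opening in m; "gripper_force": force on a finger pad.
Only numpy, scipy, OpenCV 4.12 (cv2) and the standard library are available. Lean on these libraries where they do the work, as an engineer would, in place of code of your own. Each camera call takes 0.05 s, during which the arm holds its last target. There are 200 camera calls.

TASK

The water-filter capsule is locked in the dock by the dock's blue sprung sleeve. Press lightly down on the sleeve's fin and turn it anticlockwise (seen from above) until you feel it drop, push it fully down so that the capsule pops up, then draw the capsule out, letting the sleeve snap back up, and set it upright and fully home in the orange parking cup. Never force the sleeve against its stop or tug at the capsule while it is locked, and leave the other things where they stand.

Things in the scene. Friction and masses are not known exactly. Their poses are not given: they have to be found in the camera images.
- dock: Fixed water dock: round white plate 76 mm across, 12 mm thick, with a low steel outlet (25 mm high) reaching 57 mm from the axis along local +x, and on the axis an upright steel socket 33 mm across. Origin: underside, on the socket's axis (z up). The blue sleeve goes round the socket.
- socket_rim (a point): Middle of the socket's rim, 52 mm above the worktop. The coupled capsule's drum starts 1 to 2 mm above it; it must rise 27 mm from its start to be out.
- sleeve: The blue ribbed sleeve round the socket, 42 mm across, 27 to 48 mm above the worktop, with an arm and an upright fin on it. Origin: on the socket's axis at worktop height; local -x points to the fin. It turns about the axis (under 0.15 N m) and slides down. Turned from its start by an unknown 0.25 to 1.45 rad anticlockwise from above, it comes over a hidden slot.
- fin (a point): Grip point in the fin, 62 mm from the socket's axis along the sleeve's local -x, 60 mm above the worktop with the sleeve up. The fin is 10 mm thick (along the sleeve's local y), 22 mm long (radially) and 36 mm high; its top is 12 mm above this point, its bottom 24 mm below. It turns and sinks with the sleeve.
- slide (a joint): How far the sleeve is pushed down, m: 0 up (at rest), 0.009 fully down. A spring resists with 5 N at 0, 8 to 9 N at 0.009. Off the slot a stop blocks it after 0.5 to 2 mm; the slot is 0.2 rad wide, beyond it the stop blocks again. By 0.006 the lock lets go and an ejector lifts the capsule 8 mm; lock pads on the nipple's head then hold the sleeve about 0.002 to 0.004 down until the capsule is out.
- capsule: Loose filter capsule, 58 mm high, about 0.13 kg: white drum 38 mm across from 28 mm to its top, under it a brass nipple (neck 9 mm, head 17 mm across over the lowest 14 mm, its lower edge chamfered 2.5 mm). Origin: the nipple's tip, z up. Locked, it cannot come out.
- drum (a point): Grip point in the capsule's drum, on its axis, 44 mm above the nipple's tip.
- park: Fixed parking stand: round white plate 72 mm across, 10 mm thick, with an orange cup 33 mm across on it. Origin: underside, on the cup's axis (z up).
- park_rim (a point): Middle of the orange cup's rim, 44 mm above the worktop. The cup's bore is 21 mm across and 30 mm deep. Parked, the capsule stands with its nipple in the bore and its drum on the rim, the nipple's tip 28 mm below this point.
- tin_fish: Bystander: low round tin, 86 mm across, 40 mm high. Origin: middle of its underside.
- honey_jar: Bystander: jar with a red lid, 60 mm across, 86 mm high. Origin: middle of its underside.
- mug_can: Bystander: green mug, 86 mm across, 96 mm high. Origin: middle of its underside.
- salt_shaker: Bystander: glass shaker with a grey top, 44 mm across, 90 mm high. Origin: middle of its underside.
- tea_box: Bystander: red carton 72x135x78 mm. Origin: middle of its underside.
Mind the look-alikes: they are no part of the job. Leave any green or pink look-alike of the capsule alone.

How it is judged (in metres and radians):
On the way, in this order (a step that is already met when the one before it is completed fails the run):
1. the sleeve is pushed down past its lock, with the capsule still in the socket (value of joint slide above 0.006 m and z of capsule in the frame of socket_rim below 0 m), for 0.05 s.
2. the capsule is out of the socket and the sleeve has snapped up again (z of capsule in the frame of socket_rim above 0.003 m and value of joint slide below 0.0015 m), for 0.1 s.
At the end, for the whole second after the job is handed in: The capsule stands at rest in the parking cup: nipple tip within 5 mm of the cup's axis and 25 to 31 mm below its rim, upright within 0.1 rad; the sleeve is up (within 1.5 mm) (horizontal distance between capsule and park_rim below 0.005 m and z of capsule in the frame of park_rim between -0.031 and -0.025 m and angle between capsule's own z axis and vertical below 0.1 rad and value of joint slide below 0.0015 m and linear speed of capsule below 0.02 m/s); the robot touches nothing.
It fails at once if the sleeve is forced against its stop with more than 20 N (contact force between sleeve and dock above 20 N).
It fails at once if the capsule is tugged or pressed against the dock with more than 40 N (contact force between capsule and dock above 40 N).
It fails at once if the capsule is pressed on the parking stand with more than 25 N (contact force between capsule and park above 25 N).
It fails at once if a bystander is moved by more than 30 mm (distance of any of tin_fish, honey_jar, mug_can, salt_shaker, tea_box from where it was at the start of the episode above 0.03 m).
It also fails if it takes over 72 s, if anything falls off the work surface, if the arm or the gripper's body presses on something with over 40 N, if the wrist force passes 120 N, or if a joint passes its speed limit or range.

## Working session

There is one attempt and no reset: what is moved stays moved. The work goes in short steps, Python scripts to look and compute and a tool call to move; the robot and the scene stay as the last step left them, time stands still between calls to the robot, and variables do not carry over. Pictures are saved under pics/ and viewed, at most 10 in all, crops included, and the job is handed in when it is done.

Besides the shell and the picture viewer there is one more tool, called after ">>>" as name(argument=value, ...), one argument or row to a line, values as JSON. play_rows: Moves the arm, as the interface text tells. Shift numbers are shares of 0.15 m and turn numbers shares of 0.08 rad, none past 1 either way. Its arguments: {"type":"object","properties":{"rows":{"type":"array"},"squeeze":{"type":"number"}},"required":["rows"]}

```bash
mkdir -p pics; python3 - <<'E'
from plant import r
import cv2,numpy as np,pickle
s=r.get_state();print(s)
a=r.capture("scene");b=r.capture("side")
pickle.dump((a,b),open('cap0.pkl','wb'))
for n,c in(('scene',a),('side',b)):
    print(n,c['fx'],c['fy'],c['cx'],c['cy'],np.round(c['R'],3).tolist(),np.round(c['t'],3).tolist())
    cv2.imwrite(f'pics/{n}0.png',cv2.resize(c['image'],(800,600),interpolation=cv2.INTER_CUBIC))
E
```

```text
{'time_s': 0.0, 'joints': array([-4.73224145e+01,  2.05921548e+01,  6.33505007e-01, -1.97077582e-02,
       -7.01354604e+01, -1.65065507e+01]), 'qd': array([ 0.03450646, -0.04656003,  0.07238018,  0.01933387, -0.12232629,
        0.01626379]), 'joint_torque': array([-1.84200426e-04, -5.82722247e+01,  2.93054473e+01,  6.99724987e+00,
        6.84153638e-03, -1.90401124e-04]), 'tcp_pos': array([ 0.29746448, -0.60537611,  0.22561382]), 'eef_rot': array([ 1.79904504e+02, -8.97868638e-03, -1.53835670e+02]), 'contact_force': array([ 0.26691947,  0.46664676, -0.23745773]), 'moment': array([0.02581896, 0.00919135, 0.01864749]), 'gripper_force': 0.0, 'gripper_width': 0.08782574406768885}
scene 417.84286253172235 417.84286253172235 254.0937577234106 191.17514364138552 [[-0.703, -0.711, 0.012], [-0.593, 0.577, -0.561], [0.392, -0.402, -0.828]] [0.403, 0.338, 0.852]
side 479.080689568284 479.080689568284 252.41864571731116 188.79402945288427 [[0.973, -0.231, 0.003], [-0.191, -0.812, -0.551], [0.13, 0.536, -0.834]] [-0.54, 0.165, 1.435]
```

View pics/scene0.png

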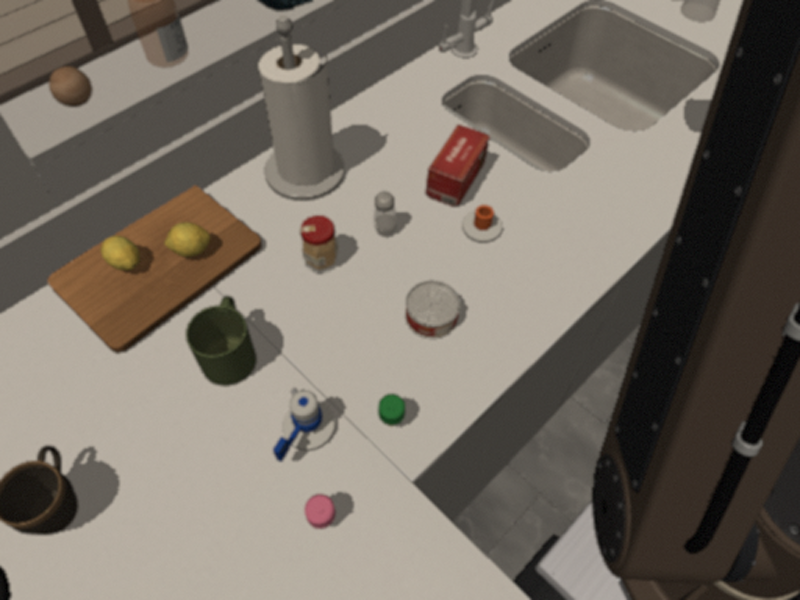

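View pics/side0.png

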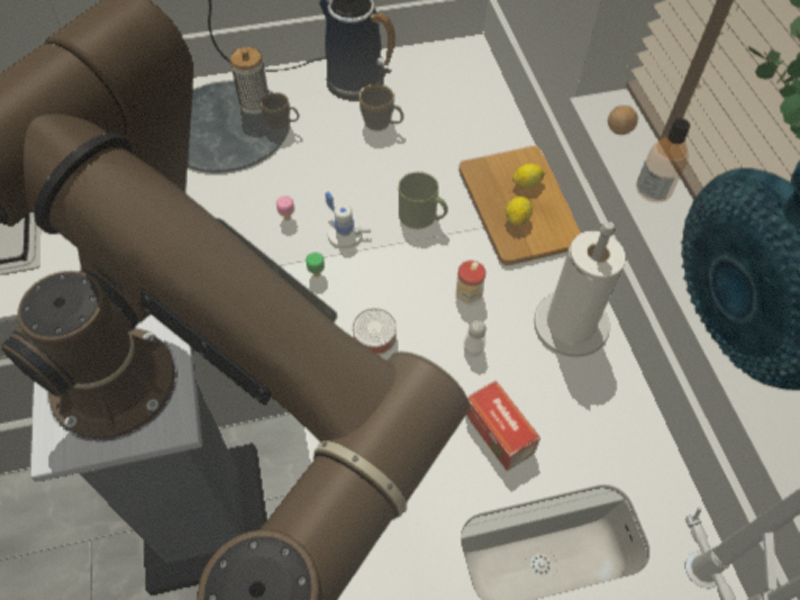

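The scene view shows the white capsule in the blue sleeve on the dock at about (305,410), with the fin at (281,448), and the orange cup at (484,217). The look-alikes are green at (392,408) and pink at (320,510). In the side view the dock is at (344,220) with the fin at (330,200), and the cup is hidden by the arm. The white one fits, as it sits in the blue sleeve. I'll confirm that in one crop.

```bash
cat > h.py <<'E'
import numpy as np,cv2
def ray(c,u,v):
    R=np.array(c['R']);t=np.array(c['t']).ravel()
    return -R.T@t, R.T@np.array([(u-c['cx'])/c['fx'],(v-c['cy'])/c['fy'],1])
def atz(c,u,v,z):
    o,d=ray(c,u,v);return o+d*(z-o[2])/d[2]
def proj(c,X):
    p=np.array(c['R'])@X+np.array(c['t']).ravel();return c['fx']*p[0]/p[2]+c['cx'],c['fy']*p[1]/p[2]+c['cy']
E
python3 - <<'E'
import pickle,cv2,numpy as np
from h import *
a,b=pickle.load(open('cap0.pkl','rb'))
def crop(c,u,v,w=66,h=50,k=6):return cv2.resize(c['image'][v:v+h,u:u+w],None,fx=k,fy=k,interpolation=cv2.INTER_CUBIC)
im=np.vstack([np.hstack([crop(a,165,245),crop(b,190,115)]),np.hstack([crop(a,276,115),crop(b,200,165)])])
print(im.shape);cv2.imwrite('pics/crop.png',im)
print(atz(a,303/1.5625,400/1.5625,.0835),atz(a,281/1.5625,443/1.5625,.07),atz(a,485/1.5625,210/1.5625,.044))
E
```

```text
(600, 792, 3)
[0.50268607 0.24934289 0.0835    ] [0.48129969 0.30690768 0.07      ] [ 0.57601787 -0.21601609  0.044     ]
```

View pics/crop.png

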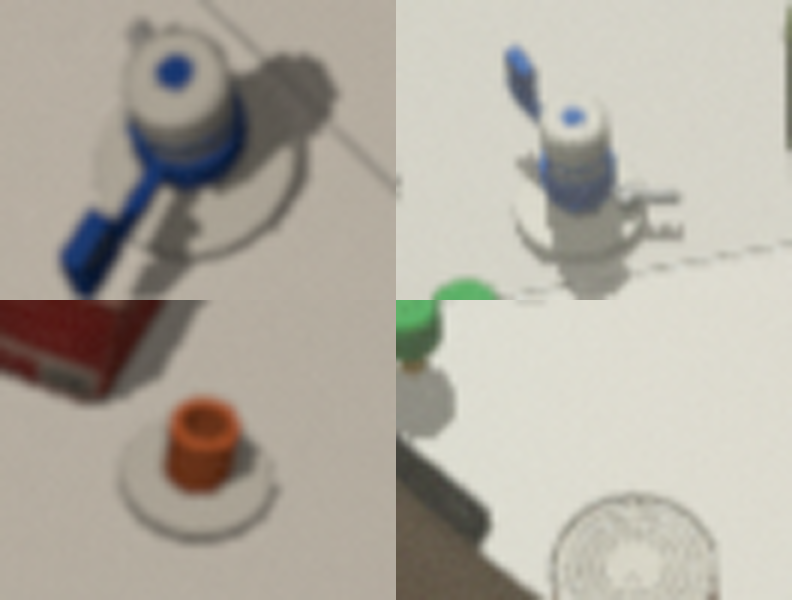

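The crop confirms the white capsule with a blue dot on top, inside the blue sleeve. Scene pixel of the dot is (194.2,257), side (219.5,134.5). The fin top is at scene (179.5,284) and side (210,124), and the orange rim at scene (310.3,135.2).

```bash
python3 - <<'E'
import pickle
from h import *
a,b=pickle.load(open('cap0.pkl','rb'))
def tri(ps):
    A=0;y=0
    for c,u,v in ps:
        o,d=ray(c,u,v);d/=np.linalg.norm(d);P=np.eye(3)-np.outer(d,d);A=A+P;y=y+P@o
    return np.linalg.solve(A,y)
print('dot',tri([(a,194.2,257),(b,219.5,134.5)]),atz(a,194.2,257,.0835),atz(b,219.5,134.5,.0835))
print('fin',tri([(a,179.5,284),(b,210,124)]),atz(a,179.5,284,.072),atz(b,210,124,.072))
print('park',atz(a,310.3,135.2,.044))
E
```

```text
dot [0.50294915 0.24952232 0.07914734] [0.50050952 0.25040696 0.0835    ] [0.50295925 0.24618142 0.0835    ]
fin [0.48149965 0.30834976 0.0707222 ] [0.4801688  0.30836854 0.072     ] [0.4821168  0.30766942 0.072     ]
park [ 0.57431506 -0.21364615  0.044     ]
```

>>> play_rows(
  rows=[
    {"slide": [-0.351,0.19,0],"delta_rot": [0,0,0],"fingers": 1},
    {"slide": [-0.351,0.19,0],"delta_rot": [0,0,0],"fingers": 1},
    {"slide": [-0.351,0.19,0],"delta_rot": [0,0,0],"fingers": 1},
    {"slide": [-0.351,0.19,0],"delta_rot": [0,0,0],"fingers": 1},
    {"slide": [-0.351,0.19,0],"delta_rot": [0,0,0],"fingers": 1},
    {"slide": [-0.351,0.19,0],"delta_rot": [0,0,0],"fingers": 1},
    {"slide": [-0.351,0.19,0],"delta_rot": [0,0,0],"fingers": 1},
    {"slide": [-0.351,0.19,0],"delta_rot": [0,0,0],"fingers": 1},
  ],
)

```text
time_s: 1.1
tcp_pos: [0.5758, -0.2135, 0.2264]
eef_rot: [180.0, -0.0, -153.8]
contact_force: [0.2, -0.5, 0.0]
gripper_width: 0.0874
gripper_force: 0.0
```

>>> play_rows(
  rows=[
    {"slide": [0,0,0],"delta_rot": [0,0,0],"fingers": 1},
    {"slide": [0,0,0],"delta_rot": [0,0,0],"fingers": 1},
  ],
)

```text
time_s: 1.35
tcp_pos: [0.5749, -0.2151, 0.226]
eef_rot: [180.0, -0.1, -153.8]
contact_force: [0.0, -0.4, 0.3]
gripper_width: 0.0875
gripper_force: 0.0
```

```bash
cat >> h.py <<'E'
from scipy.spatial.transform import Rotation as Ro
def wristcam(r):
    s=r.get_state();c=r.capture("wrist");T=np.eye(4)
    T[:3,:3]=Ro.from_euler('xyz',s['eef_rot'],degrees=True).as_matrix();T[:3,3]=s['tcp_pos']
    W=T@np.array(c['T_tool_cam']);c=dict(c);c['R']=W[:3,:3].T;c['t']=-W[:3,:3].T@W[:3,3];return s,c
E
python3 - <<'E'
from plant import r
from h import *
import pickle
s,c=wristcam(r);print(s['time_s'],s['tcp_pos'],s['eef_rot'],s['joints'],s['contact_force'],np.round(c['T_tool_cam'],3))
b=r.capture('side');print(proj(c,np.array([.5743,-.2136,.044])),proj(b,np.array([.5743,-.2136,.044])))
pickle.dump((c,b),open('cap1.pkl','wb'))
im=np.hstack([c['image'],b['image']]);cv2.imwrite('pics/w1.png',cv2.resize(im,(800,300)))
E
```

```text
1.35 [ 0.57487415 -0.21506953  0.22604906] [ 1.79963995e+02 -5.29784237e-02 -1.53775151e+02] [-2.30661246e+00  1.48942011e+01 -7.42725693e+00 -6.83712563e-03
 -6.77422841e+01 -6.14659617e+01] [ 0.02815941 -0.36244859  0.30718647] [[-0.    -0.967 -0.256  0.068]
 [ 1.    -0.     0.001 -0.001]
 [-0.001 -0.256  0.967 -0.159]
 [ 0.     0.     0.     1.   ]]
(np.float64(257.8419941505842), np.float64(175.48324533804137)) (np.float64(276.4125370842758), np.float64(260.9354815110177))
```

View pics/w1.png

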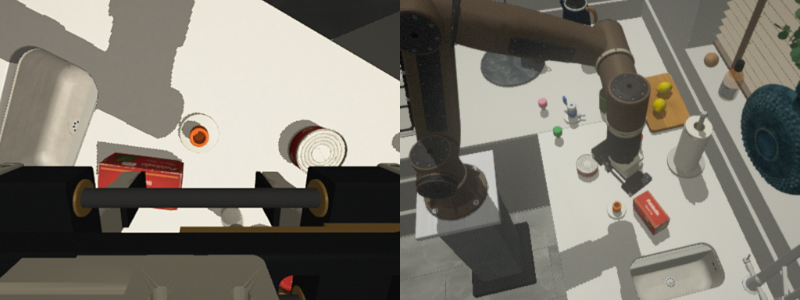

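The wrist view shows the orange cup at about (255,172), close to the predicted (258,175). In the side view it is at about (276,262), predicted (276,261). I'll refine the position by matching the cup's silhouette.

```bash
cat >> h.py <<'E'
from scipy.optimize import least_squares
def mask(c,lo,hi,near,rad=40):
    h=cv2.cvtColor(c['image'],cv2.COLOR_BGR2HSV);m=cv2.inRange(h,np.array(lo),np.array(hi))
    k=np.zeros_like(m);cv2.circle(k,(int(near[0]),int(near[1])),rad,255,-1);m&=k
    n,l,st,ce=cv2.connectedComponentsWithStats(m);i=1+np.argmax(st[1:,4]);return l==i
def bbox(m):
    v,u=np.nonzero(m);return np.array([u.min(),u.max(),v.min(),v.max()],float)
def cylbox(c,x,y,z0,z1,rad):
    a=np.linspace(0,2*np.pi,60);q=np.array([proj(c,np.array([x+rad*np.cos(t),y+rad*np.sin(t),z])) for t in a for z in(z0,z1)])
    return np.array([q[:,0].min(),q[:,0].max()-0,q[:,1].min(),q[:,1].max()])
def fitcyl(cs,boxes,x0,z0,z1,rad,use):
    f=lambda p:np.concatenate([(cylbox(c,*p,z0,z1,rad)-b)[use] for c,b in zip(cs,boxes)])
    s=least_squares(f,x0);return s.x,np.round(s.fun,1)
E
python3 - <<'E'
import pickle
from h import *
a,_=pickle.load(open('cap0.pkl','rb'));w,b=pickle.load(open('cap1.pkl','rb'))
P=[.5743,-.2136,.03];cs=[a,b,w]
bs=[bbox(mask(c,(4,150,60),(16,255,255),proj(c,np.array(P)),30 if c is w else 15)) for c in cs];print(bs)
for g in ([0],[1],[2],[0,1,2]):print(fitcyl([cs[i] for i in g],[bs[i] for i in g],P[:2],.010,.044,.0165,[0,1,2,3]))
E
```

```text
[array([304., 314., 132., 145.]), array([273., 282., 258., 267.]), array([242., 266., 161., 187.])]
(array([ 0.57766685, -0.21481931]), array([-1.8,  1.8, -2.2,  2.2]))
(array([ 0.57864854, -0.21153244]), array([-1.5,  1.5, -3.3,  3.3]))
(array([ 0.57709126, -0.21773531]), array([-0.8,  0.8, -1.5,  1.4]))
(array([ 0.57747046, -0.21654741]), array([-1.3,  2.2, -2.5,  1.9, -1.5,  1.6, -1.7,  4.9, -0.1,  1.5, -0.9,
        2.1]))
```

>>> play_rows(
  rows=[
    {"slide": [-0.122,0.4,0],"delta_rot": [0,0,0],"fingers": 1},
    {"slide": [-0.122,0.4,0],"delta_rot": [0,0,0],"fingers": 1},
    {"slide": [-0.122,0.4,0],"delta_rot": [0,0,0],"fingers": 1},
    {"slide": [-0.122,0.4,0],"delta_rot": [0,0,0],"fingers": 1},
    {"slide": [-0.122,0.4,0],"delta_rot": [0,0,0],"fingers": 1},
    {"slide": [-0.122,0.4,0],"delta_rot": [0,0,0],"fingers": 1},
    {"slide": [-0.122,0.4,0],"delta_rot": [0,0,0],"fingers": 1},
    {"slide": [-0.122,0.4,0],"delta_rot": [0,0,0],"fingers": 1},
  ],
)

```text
time_s: 2.45
tcp_pos: [0.495, 0.2788, 0.2271]
eef_rot: [180.0, 0.1, -153.9]
contact_force: [0.5, -0.5, -0.1]
gripper_width: 0.0876
gripper_force: 0.0
```

>>> play_rows(
  rows=[
    {"slide": [0,0.2,0],"delta_rot": [0,0,-1],"fingers": 1},
    {"slide": [0,0,0],"delta_rot": [0,0,-1],"fingers": 1},
    {"slide": [0,0,0],"delta_rot": [0,0,-1],"fingers": 1},
    {"slide": [0,0,0],"delta_rot": [0,0,-1],"fingers": 1},
    {"slide": [0,0,0],"delta_rot": [0,0,-1],"fingers": 1},
    {"slide": [0,0,0],"delta_rot": [0,0,-1],"fingers": 1},
    {"slide": [0,0,0],"delta_rot": [0,0,-1],"fingers": 1},
    {"slide": [0,0,0],"delta_rot": [0,0,-1],"fingers": 1},
  ],
)

```text
time_s: 3.45
tcp_pos: [0.4824, 0.3036, 0.2267]
eef_rot: [-180.0, 0.0, -117.1]
contact_force: [0.0, -0.7, 0.2]
gripper_width: 0.0877
gripper_force: 0.0
```

>>> play_rows(
  rows=[
    {"slide": [0,0,0],"delta_rot": [0,0,-1],"fingers": 1},
    {"slide": [0,0,0],"delta_rot": [0,0,-1],"fingers": 1},
    {"slide": [0,0,0],"delta_rot": [0,0,-1],"fingers": 1},
    {"slide": [0,0,0],"delta_rot": [0,0,-1],"fingers": 1},
    {"slide": [0,0,0],"delta_rot": [0,0,-1],"fingers": 1},
    {"slide": [0,0,0],"delta_rot": [0,0,-1],"fingers": 1},
    {"slide": [0,0,0],"delta_rot": [0,0,-1],"fingers": 1},
    {"slide": [0,0,0],"delta_rot": [0,0,-1],"fingers": 1},
  ],
)

```text
time_s: 4.45
tcp_pos: [0.4825, 0.3036, 0.2267]
eef_rot: [-180.0, 0.0, -80.5]
contact_force: [-0.8, -0.6, -0.5]
gripper_width: 0.0877
gripper_force: 0.0
```

>>> play_rows(
  rows=[
    {"slide": [0,0,0],"delta_rot": [0,0,-1],"fingers": 0},
    {"slide": [0,0,0],"delta_rot": [0,0,-1],"fingers": 0},
    {"slide": [0,0,0],"delta_rot": [0,0,0],"fingers": 0},
    {"slide": [0,0,0],"delta_rot": [0,0,0],"fingers": 0},
  ],
)

```text
time_s: 4.95
tcp_pos: [0.4822, 0.3043, 0.2266]
eef_rot: [-180.0, 0.0, -71.5]
contact_force: [-0.4, 0.0, -0.3]
gripper_width: 0.0528
gripper_force: 0.0
```

```bash
python3 - <<'E'
from plant import r
from h import *
import pickle
s,c=wristcam(r);print(s['time_s'],s['tcp_pos'],s['eef_rot'],s['joints'],s['contact_force'],s['gripper_width'])
pickle.dump((s,c),open('cap2.pkl','wb'))
for X in ([.502,.248,.0835],[.481,.308,.072]):print(proj(c,np.array(X)))
cv2.imwrite('pics/w2.png',cv2.resize(c['image'],(800,600),interpolation=cv2.INTER_CUBIC))
E
```

```text
4.95 [0.48216988 0.30434317 0.22664712] [-1.79995950e+02  2.12020845e-03 -7.14857246e+01] [ 5.19167856e+01  1.07226254e+01 -1.28244246e+01  5.01420030e-04
 -6.64484016e+01 -3.34027106e+01] [-0.35068459  0.007037   -0.30289949] 0.05281368012414116
(np.float64(255.88935854614655), np.float64(129.3634080003925))
(np.float64(256.63954117190946), np.float64(183.761606868956))
```

View pics/w2.png

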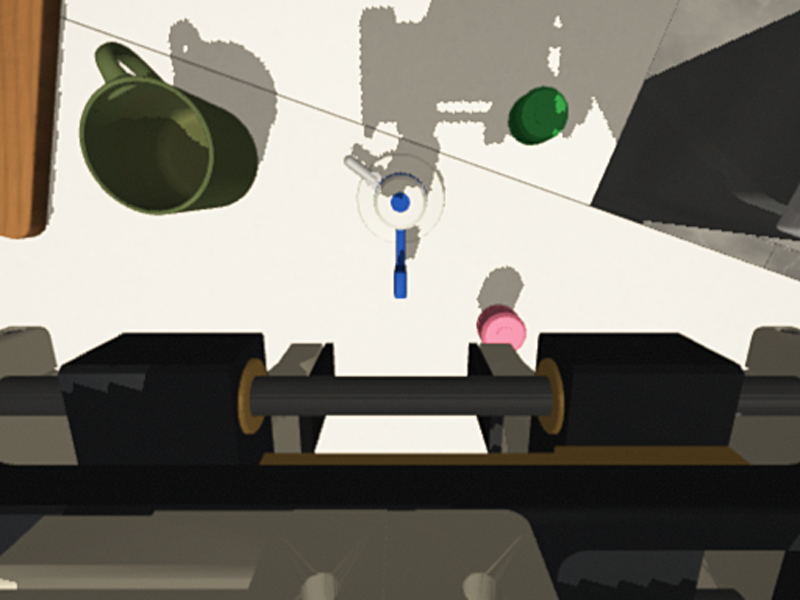

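The wrist view puts the blue dot at (256,130), predicted (255.9,129.4), and the fin top at about (256,182). The arm lies vertical in the picture, so the yaw is aligned. Now down onto the fin.

>>> play_rows(
  rows=[
    {"slide": [-0.016,0,0.3],"delta_rot": [0,0,0],"fingers": -0.4},
    {"slide": [0,0,0.3],"delta_rot": [0,0,0],"fingers": -0.4},
    {"slide": [0,0,0.3],"delta_rot": [0,0,0],"fingers": -0.4},
    {"slide": [0,0,0.24],"delta_rot": [0,0,0],"fingers": -0.4},
    {"slide": [0,0,0.09],"delta_rot": [0,0,0],"fingers": -0.4},
    {"slide": [0,0,0],"delta_rot": [0,0,0],"fingers": -0.4},
  ],
)

```text
time_s: 5.75
tcp_pos: [0.4811, 0.3072, 0.0418]
eef_rot: [179.9, -0.0, -71.3]
contact_force: [-0.2, -0.3, 0.9]
gripper_width: 0.0265
gripper_force: 0.0
```

>>> play_rows(
  rows=[
    {"slide": [0,0,0],"delta_rot": [0,0,0],"fingers": -1},
    {"slide": [0,0,0],"delta_rot": [0,0,0],"fingers": -1},
    {"slide": [0,0,0],"delta_rot": [0,0,0],"fingers": -1},
    {"slide": [0,0,0],"delta_rot": [0,0,0],"fingers": -1},
  ],
  squeeze=12,
)

```text
time_s: 6.25
tcp_pos: [0.4816, 0.3082, 0.0432]
eef_rot: [-179.9, 0.1, -71.3]
contact_force: [-1.8, 1.2, 6.0]
gripper_width: 0.0101
gripper_force: 12.0
```

>>> play_rows(
  rows=[
    {"slide": [0,0,0],"delta_rot": [0,0,0],"fingers": -1},
  ],
)

```text
time_s: 6.38
tcp_pos: [0.4816, 0.3081, 0.0431]
eef_rot: [-179.9, 0.1, -71.3]
contact_force: [-2.1, 1.5, 6.0]
gripper_width: 0.0099
gripper_force: 12.0
```

>>> play_rows(
  rows=[
    {"slide": [0,0,0.004],"delta_rot": [0,0,0],"fingers": -1},
    {"slide": [0,0,0],"delta_rot": [0,0,0],"fingers": -1},
  ],
)

```text
time_s: 6.62
tcp_pos: [0.4816, 0.3083, 0.0426]
eef_rot: [-179.9, 0.1, -71.3]
contact_force: [-2.8, 0.8, 6.8]
gripper_width: 0.01
gripper_force: 12.0
```

>>> play_rows(
  rows=[
    {"slide": [0,0,0.008],"delta_rot": [0,0,0],"fingers": -1},
    {"slide": [0,0,0],"delta_rot": [0,0,0],"fingers": -1},
  ],
)

```text
time_s: 6.88
tcp_pos: [0.4818, 0.3085, 0.0418]
eef_rot: [-179.9, 0.1, -71.3]
contact_force: [-2.7, 1.8, 10.3]
gripper_width: 0.01
gripper_force: 12.0
```

>>> play_rows(
  rows=[
    {"slide": [0.001,0.033,0],"delta_rot": [0,0,-1],"fingers": -1},
    {"slide": [0,0,0],"delta_rot": [0,0,0],"fingers": -1},
  ],
)

```text
time_s: 7.12
tcp_pos: [0.4769, 0.3067, 0.0418]
eef_rot: [-179.9, 0.1, -66.6]
contact_force: [-2.0, 0.0, 10.5]
gripper_width: 0.0098
gripper_force: 12.0
```

>>> play_rows(
  rows=[
    {"slide": [0.001,0.033,0],"delta_rot": [0,0,-1],"fingers": -1},
    {"slide": [0,0,0],"delta_rot": [0,0,0],"fingers": -1},
  ],
)

```text
time_s: 7.38
tcp_pos: [0.4723, 0.3045, 0.0418]
eef_rot: [-179.9, 0.1, -62.1]
contact_force: [-4.4, 1.1, 9.9]
gripper_width: 0.0094
gripper_force: 12.0
```

>>> play_rows(
  rows=[
    {"slide": [0.001,0.033,0],"delta_rot": [0,0,-1],"fingers": -1},
    {"slide": [0,0,0],"delta_rot": [0,0,0],"fingers": -1},
  ],
)

```text
time_s: 7.62
tcp_pos: [0.4679, 0.302, 0.0417]
eef_rot: [-179.9, 0.0, -57.5]
contact_force: [-5.4, 1.3, 10.7]
gripper_width: 0.0101
gripper_force: 12.0
```

>>> play_rows(
  rows=[
    {"slide": [0.001,0.033,0],"delta_rot": [0,0,-1],"fingers": -1},
    {"slide": [0,0,0],"delta_rot": [0,0,0],"fingers": -1},
  ],
)

```text
time_s: 7.88
tcp_pos: [0.4638, 0.2992, 0.0417]
eef_rot: [-179.9, 0.0, -52.9]
contact_force: [-3.4, 1.8, 10.6]
gripper_width: 0.0099
gripper_force: 12.0
```

>>> play_rows(
  rows=[
    {"slide": [0.001,0.033,0],"delta_rot": [0,0,-1],"fingers": -1},
    {"slide": [0,0,0],"delta_rot": [0,0,0],"fingers": -1},
  ],
)

```text
time_s: 8.12
tcp_pos: [0.4599, 0.2959, 0.0416]
eef_rot: [-179.9, 0.0, -48.3]
contact_force: [-4.5, 2.2, 9.9]
gripper_width: 0.0099
gripper_force: 12.0
```

>>> play_rows(
  rows=[
    {"slide": [0,0.033,0],"delta_rot": [0,0,-1],"fingers": -1},
    {"slide": [0,0,0],"delta_rot": [0,0,0],"fingers": -1},
  ],
)

```text
time_s: 8.38
tcp_pos: [0.4561, 0.2924, 0.0416]
eef_rot: [-179.9, 0.0, -43.7]
contact_force: [-3.1, 0.3, 9.7]
gripper_width: 0.01
gripper_force: 12.0
```

>>> play_rows(
  rows=[
    {"slide": [0,0.033,0],"delta_rot": [0,0,-1],"fingers": -1},
    {"slide": [0,0,0],"delta_rot": [0,0,0],"fingers": -1},
  ],
)

```text
time_s: 8.62
tcp_pos: [0.4527, 0.2887, 0.0416]
eef_rot: [-179.9, -0.0, -39.2]
contact_force: [-3.5, 0.2, 10.7]
gripper_width: 0.0099
gripper_force: 12.0
```

>>> play_rows(
  rows=[
    {"slide": [0.001,0.033,0],"delta_rot": [0,0,-1],"fingers": -1},
    {"slide": [0,0,0],"delta_rot": [0,0,0],"fingers": -1},
  ],
)

```text
time_s: 8.88
tcp_pos: [0.4496, 0.2846, 0.0415]
eef_rot: [-179.9, -0.0, -34.6]
contact_force: [-4.5, -0.2, 11.3]
gripper_width: 0.0101
gripper_force: 12.0
```

>>> play_rows(
  rows=[
    {"slide": [0,0.033,0],"delta_rot": [0,0,-1],"fingers": -1},
    {"slide": [0,0,0],"delta_rot": [0,0,0],"fingers": -1},
  ],
)

```text
time_s: 9.12
tcp_pos: [0.4468, 0.2802, 0.0413]
eef_rot: [-180.0, -0.0, -30.0]
contact_force: [-1.7, -0.7, 8.3]
gripper_width: 0.01
gripper_force: 12.0
```

>>> play_rows(
  rows=[
    {"slide": [0,0.033,0],"delta_rot": [0,0,-1],"fingers": -1},
    {"slide": [0,0,0],"delta_rot": [0,0,0],"fingers": -1},
  ],
)

```text
time_s: 9.38
tcp_pos: [0.4444, 0.2758, 0.0411]
eef_rot: [-180.0, -0.0, -25.4]
contact_force: [-0.2, -1.7, 6.4]
gripper_width: 0.0098
gripper_force: 12.0
```

>>> play_rows(
  rows=[
    {"slide": [0.001,0.033,0],"delta_rot": [0,0,-1],"fingers": -1},
    {"slide": [0,0,0],"delta_rot": [0,0,0],"fingers": -1},
  ],
)

```text
time_s: 9.62
tcp_pos: [0.4424, 0.2711, 0.041]
eef_rot: [-180.0, -0.0, -20.8]
contact_force: [-0.9, -2.1, 5.7]
gripper_width: 0.0096
gripper_force: 12.0
```

The force fell from 10.5 to 6 N and z dropped, so this is the slot, reached between yaw -31 and -25. I'll back up a little to its middle and push down.

>>> play_rows(
  rows=[
    {"slide": [0,-0.018,0],"delta_rot": [0,0,0.55],"fingers": -1},
    {"slide": [0,0,0.01],"delta_rot": [0,0,0],"fingers": -1},
    {"slide": [0,0,0],"delta_rot": [0,0,0],"fingers": -1},
  ],
  squeeze=18,
)

```text
time_s: 10.0
tcp_pos: [0.4435, 0.2739, 0.0394]
eef_rot: [-180.0, -0.0, -23.4]
contact_force: [-0.5, -2.6, 6.2]
gripper_width: 0.0101
gripper_force: 18.0
```

>>> play_rows(
  rows=[
    {"slide": [0,0,0.01],"delta_rot": [0,0,0],"fingers": -1},
    {"slide": [0,0,0],"delta_rot": [0,0,0],"fingers": -1},
  ],
)

```text
time_s: 10.25
tcp_pos: [0.4435, 0.2739, 0.038]
eef_rot: [-180.0, -0.0, -23.4]
contact_force: [-0.8, -1.7, 7.1]
gripper_width: 0.01
gripper_force: 18.0
```

>>> play_rows(
  rows=[
    {"slide": [0,0,0.01],"delta_rot": [0,0,0],"fingers": -1},
    {"slide": [0,0,0.01],"delta_rot": [0,0,0],"fingers": -1},
    {"slide": [0,0,0],"delta_rot": [0,0,0],"fingers": -1},
  ],
)

```text
time_s: 10.62
tcp_pos: [0.4435, 0.2739, 0.0351]
eef_rot: [-180.0, -0.0, -23.4]
contact_force: [-1.0, -2.6, 7.4]
gripper_width: 0.0101
gripper_force: 18.0
```

>>> play_rows(
  rows=[
    {"slide": [0,0,0.008],"delta_rot": [0,0,0],"fingers": -1},
    {"slide": [0,0,0],"delta_rot": [0,0,0],"fingers": -1},
  ],
)

```text
time_s: 10.88
tcp_pos: [0.4435, 0.274, 0.034]
eef_rot: [-180.0, -0.0, -23.4]
contact_force: [-1.2, -1.0, 8.3]
gripper_width: 0.0103
gripper_force: 18.0
```

>>> play_rows(
  rows=[
    {"slide": [0,0,0.008],"delta_rot": [0,0,0],"fingers": -1},
    {"slide": [0,0,0],"delta_rot": [0,0,0],"fingers": -1},
  ],
)

```text
time_s: 11.12
tcp_pos: [0.4435, 0.2742, 0.0333]
eef_rot: [-180.0, -0.0, -23.4]
contact_force: [-4.0, -0.7, 15.0]
gripper_width: 0.01
gripper_force: 18.0
```

>>> play_rows(
  rows=[
    {"slide": [0,0,0.006],"delta_rot": [0,0,0],"fingers": -1},
    {"slide": [0,0,0],"delta_rot": [0,0,0],"fingers": -1},
  ],
)

```text
time_s: 11.38
tcp_pos: [0.4435, 0.2745, 0.0328]
eef_rot: [-179.9, -0.0, -23.4]
contact_force: [-6.3, -0.4, 18.5]
gripper_width: 0.0099
gripper_force: 18.0
```

```bash
python3 - <<'E'
from plant import r
from h import *
import pickle
a=r.capture('scene');b=r.capture('side')
s,w=wristcam(r);pickle.dump((a,b,s,w),open('cap3.pkl','wb'))
im=np.hstack([cv2.resize(a['image'][240:310,150:243],(400,300),interpolation=3),cv2.resize(w['image'][50:230,150:390],(400,300),interpolation=3)]);cv2.imwrite('pics/c3.png',im)
E
```

```text
(no output)
```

View pics/c3.png

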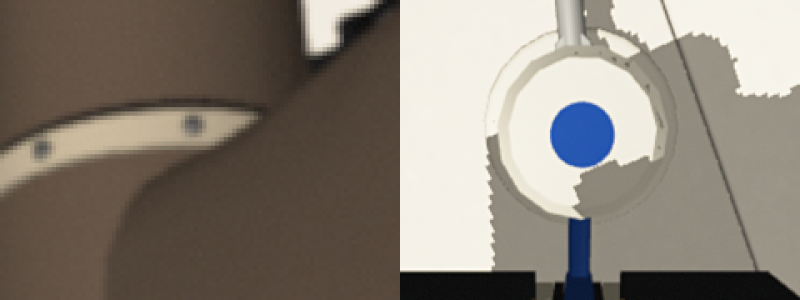

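The wrist view shows the drum and blue dot at crop (583,134), wrist pixel about (260,130). The sleeve has bottomed out after about 9 mm of travel. I'll ease off, release, and rise above the capsule.

>>> play_rows(
  rows=[
    {"slide": [0,0,-0.025],"delta_rot": [0,0,0],"fingers": -1},
    {"slide": [0,0,-0.02],"delta_rot": [0,0,0],"fingers": -1},
    {"slide": [0,0,0],"delta_rot": [0,0,0],"fingers": -1},
  ],
)

```text
time_s: 11.9
tcp_pos: [0.4434, 0.274, 0.0383]
eef_rot: [-180.0, -0.0, -23.4]
contact_force: [-0.8, -3.0, 7.3]
gripper_width: 0.0102
gripper_force: 18.0
```

>>> play_rows(
  rows=[
    {"slide": [0,0,0],"delta_rot": [0,0,0],"fingers": -0.4},
    {"slide": [0,0,0],"delta_rot": [0,0,0],"fingers": -0.4},
    {"slide": [0,0,-0.35],"delta_rot": [0,0,0],"fingers": -0.3},
    {"slide": [0,0,-0.4],"delta_rot": [0,0,0],"fingers": 0},
    {"slide": [0,0,-0.3],"delta_rot": [0,0,0],"fingers": 0.5},
    {"slide": [0,0,0],"delta_rot": [0,0,0],"fingers": 0.5},
    {"slide": [0,0,0],"delta_rot": [0,0,0],"fingers": 0.5},
  ],
)

```text
time_s: 12.78
tcp_pos: [0.4428, 0.274, 0.1947]
eef_rot: [180.0, 0.0, -23.4]
contact_force: [0.6, -0.3, -1.1]
gripper_width: 0.0635
gripper_force: 0.0
```

```bash
python3 - <<'E'
from plant import r
from h import *
import pickle
s,c=wristcam(r);print(s['time_s'],s['tcp_pos'],s['eef_rot'],s['contact_force'],s['gripper_width'])
p=proj(c,np.array([.502,.248,.0915]));m=mask(c,(100,150,60),(125,255,255),p,14)
v,u=np.nonzero(m);print(p,u.mean(),v.mean(),m.sum(),bbox(m),[atz(c,u.mean(),v.mean(),z) for z in (.0835,.0915)])
pickle.dump((s,c),open('cap4.pkl','wb'))
cv2.imwrite('pics/w4.png',c['image'])
E
```

```text
12.775 [0.4427878  0.27395897 0.19465728] [ 1.79989538e+02  3.63379729e-02 -2.34288039e+01] [ 0.60224778 -0.32627797 -1.09377073] 0.06351869430167896
(np.float64(256.4300359141005), np.float64(125.62339239670293)) 256.66896551724136 125.39310344827587 145 [250. 263. 119. 132.] [array([0.50194905, 0.24775891, 0.0835    ]), array([0.50210385, 0.2477097 , 0.0915    ])]
```

View pics/w4.png

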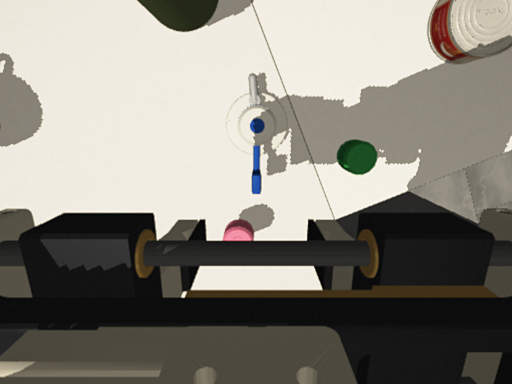

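The wrist view shows the dot at (256.7,125.4), giving the capsule axis at (0.502,0.248). The fin points along tool -x, so both drum sides are free to grip.

>>> play_rows(
  rows=[
    {"slide": [0.216,0.004,0],"delta_rot": [0,0,0],"fingers": 0.4},
    {"slide": [0.216,0,0],"delta_rot": [0,0,0],"fingers": 0.4},
    {"slide": [0,0,0.3],"delta_rot": [0,0,0],"fingers": 0.4},
    {"slide": [0,0,0.3],"delta_rot": [0,0,0],"fingers": 0.4},
    {"slide": [0,0,0.2],"delta_rot": [0,0,0],"fingers": 0.4},
    {"slide": [0,0,0.1],"delta_rot": [0,0,0],"fingers": 0.4},
    {"slide": [0,0,0],"delta_rot": [0,0,0],"fingers": 0.4},
  ],
)

```text
time_s: 13.7
tcp_pos: [0.5018, 0.2472, 0.0588]
eef_rot: [179.8, 0.1, -23.4]
contact_force: [0.2, -0.2, 0.4]
gripper_width: 0.0616
gripper_force: 0.0
```

>>> play_rows(
  rows=[
    {"slide": [0,0,0],"delta_rot": [0,0,0],"fingers": -1},
    {"slide": [0,0,0],"delta_rot": [0,0,0],"fingers": -1},
    {"slide": [0,0,0],"delta_rot": [0,0,0],"fingers": -1},
    {"slide": [0,0,0],"delta_rot": [0,0,0],"fingers": -1},
  ],
  squeeze=15,
)

```text
time_s: 14.2
tcp_pos: [0.5029, 0.2482, 0.061]
eef_rot: [-179.9, -0.0, -23.4]
contact_force: [-0.8, 0.1, 3.7]
gripper_width: 0.0378
gripper_force: 15.0
```

>>> play_rows(
  rows=[
    {"slide": [0,0,-0.02],"delta_rot": [0,0,0],"fingers": -1},
    {"slide": [0,0,-0.02],"delta_rot": [0,0,0],"fingers": -1},
    {"slide": [0,0,0],"delta_rot": [0,0,0],"fingers": -1},
  ],
)

```text
time_s: 14.58
tcp_pos: [0.5025, 0.2476, 0.0665]
eef_rot: [180.0, -0.0, -23.4]
contact_force: [1.2, -0.0, 0.8]
gripper_width: 0.0377
gripper_force: 15.0
```

Rising freely, with no tug. Now I'll draw it out.

>>> play_rows(
  rows=[
    {"slide": [0,0,-0.06],"delta_rot": [0,0,0],"fingers": -1},
    {"slide": [0,0,-0.06],"delta_rot": [0,0,0],"fingers": -1},
    {"slide": [0,0,-0.06],"delta_rot": [0,0,0],"fingers": -1},
    {"slide": [0,0,0],"delta_rot": [0,0,0],"fingers": -1},
    {"slide": [0,0,0],"delta_rot": [0,0,0],"fingers": -1},
  ],
)

```text
time_s: 15.2
tcp_pos: [0.5023, 0.2477, 0.0932]
eef_rot: [-180.0, 0.0, -23.4]
contact_force: [0.4, -0.5, -0.8]
gripper_width: 0.0375
gripper_force: 15.0
```

>>> play_rows(
  rows=[
    {"slide": [0,0,-0.35],"delta_rot": [0,0,0],"fingers": -1},
    {"slide": [0,0,-0.35],"delta_rot": [0,0,0],"fingers": -1},
    {"slide": [0,0,-0.3],"delta_rot": [0,0,0],"fingers": -1},
    {"slide": [0,0,0],"delta_rot": [0,0,0],"fingers": -1},
  ],
)

```text
time_s: 15.7
tcp_pos: [0.504, 0.2489, 0.247]
eef_rot: [-179.7, -0.2, -23.4]
contact_force: [1.1, 1.0, -1.5]
gripper_width: 0.0375
gripper_force: 15.0
```

```bash
python3 - <<'E'
from plant import r
from h import *
import pickle
a=r.capture('scene');b=r.capture('side');s=r.get_state();print(s['tcp_pos'],s['joints'],s['gripper_width'])
pickle.dump((a,b),open('cap5.pkl','wb'))
im=np.hstack([cv2.resize(a['image'][190:310,150:310],(400,300),interpolation=3),cv2.resize(b['image'][60:210,140:340],(400,300),interpolation=3)])
cv2.imwrite('pics/c5.png',im)
E
```

```text
[0.50206768 0.24767025 0.24275586] [ 4.62680758e+01  9.13875765e+00 -1.26194886e+01 -3.68142184e-02
 -6.82480316e+01  2.03094322e+01] 0.037295752484660494
```

View pics/c5.png

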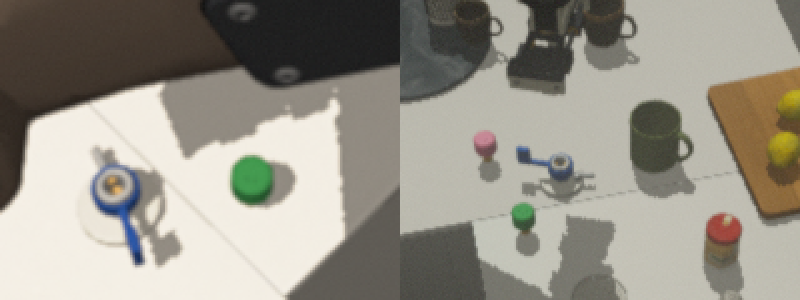

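The capsule is out, held at 37.3 mm opening, and the socket is empty in both views at crop (115,185) and (560,165). The fin stands out at the turned angle. Next I'll check where the tea box is, to choose the yaw at the cup.

```bash
python3 - <<'E'
from h import *
import pickle
a,_=pickle.load(open('cap0.pkl','rb'));w,b=pickle.load(open('cap1.pkl','rb'))
for u,v in ((276,127.5),(292.7,131.7)):print('bottom',atz(a,u,v,0))
k=1/1.5625
for u,v in ((460,128),(488,134),(429,163),(466,178)):print('top',atz(a,u*k,v*k,.078))
for u,v in ((469,392),(492,384),(538,436),(510,467)):print('side?',atz(b if 0 else pickle.load(open('cap0.pkl','rb'))[1],u*k,v*k,.078))
E
```

```text
bottom [ 0.68450622 -0.19862875  0.        ]
bottom [ 0.64018146 -0.22120989  0.        ]
top [ 0.72228264 -0.30829087  0.078     ]
top [ 0.67612553 -0.33313433  0.078     ]
top [ 0.69937132 -0.20228851  0.078     ]
top [ 0.62994877 -0.22190421  0.078     ]
side? [ 0.64122506 -0.21410502  0.078     ]
side? [ 0.68605789 -0.20832925  0.078     ]
side? [ 0.73340608 -0.32198815  0.078     ]
side? [ 0.66884477 -0.36399278  0.078     ]
```

>>> play_rows(
  rows=[
    {"slide": [0.169,0.264,0],"delta_rot": [0,0,0],"fingers": -1},
    {"slide": [0.169,0.264,0],"delta_rot": [0,0,0],"fingers": -1},
    {"slide": [0.169,0.264,0],"delta_rot": [0,0,0],"fingers": -1},
    {"slide": [0.169,0.264,0],"delta_rot": [0,0,0],"fingers": -1},
    {"slide": [0.169,0.264,0],"delta_rot": [0,0,0],"fingers": -1},
    {"slide": [0.169,0.264,0],"delta_rot": [0,0,0],"fingers": -1},
    {"slide": [0.169,0.264,0],"delta_rot": [0,0,0],"fingers": -1},
    {"slide": [0.169,0.264,0],"delta_rot": [0,0,0],"fingers": -1},
  ],
)

```text
time_s: 16.8
tcp_pos: [0.5618, -0.1251, 0.241]
eef_rot: [179.9, 0.2, -23.4]
contact_force: [0.4, 0.7, -0.4]
gripper_width: 0.0374
gripper_force: 15.0
```

>>> play_rows(
  rows=[
    {"slide": [0.169,0.264,0],"delta_rot": [0,0,0],"fingers": -1},
    {"slide": [0.1,0.2,0],"delta_rot": [0,0,0],"fingers": -1},
    {"slide": [0.069,0.064,0.2],"delta_rot": [0,0,0],"fingers": -1},
    {"slide": [0,0,0.4],"delta_rot": [0,0,0],"fingers": -1},
    {"slide": [0,0,0],"delta_rot": [0,0,0],"fingers": -1},
    {"slide": [0,0,0],"delta_rot": [0,0,0],"fingers": -1},
  ],
)

```text
time_s: 17.55
tcp_pos: [0.5782, -0.2166, 0.1541]
eef_rot: [179.9, -0.0, -23.4]
contact_force: [-0.3, -0.0, -0.1]
gripper_width: 0.0374
gripper_force: 15.0
```

```bash
python3 - <<'E'
from plant import r
from h import *
import pickle
s,c=wristcam(r);print(s['time_s'],s['tcp_pos'],s['eef_rot'],s['gripper_width'])
b=r.capture('side');a=r.capture('scene');P=np.array([.5773,-.2165,.044]);print(proj(c,P),proj(b,P),proj(a,P))
pickle.dump((s,c,a,b),open('cap6.pkl','wb'))
im=np.zeros((600,800,3),np.uint8);im[:300,:400]=cv2.resize(c['image'],(400,300))
q=lambda k,w,h:cv2.resize(k['image'][int(proj(k,P)[1])-h:int(proj(k,P)[1])+h,int(proj(k,P)[0])-w:int(proj(k,P)[0])+w],(400,300),interpolation=3)
im[:300,400:]=q(a,40,30);im[300:,:400]=q(b,40,30);im[300:,400:]=cv2.resize(c['image'][0:240,96:416],(400,300),interpolation=3);cv2.imwrite('pics/c6.png',im)
E
```

```text
17.55 [ 0.57822742 -0.2165907   0.15407867] [ 1.79943089e+02 -2.62163537e-03 -2.33763454e+01] 0.03738078366275212
(np.float64(256.3392900838248), np.float64(191.06978391050498)) (np.float64(277.69967344781014), np.float64(261.6267900414362)) (np.float64(310.15903986236935), np.float64(134.05037693819662))
```

View pics/c6.png

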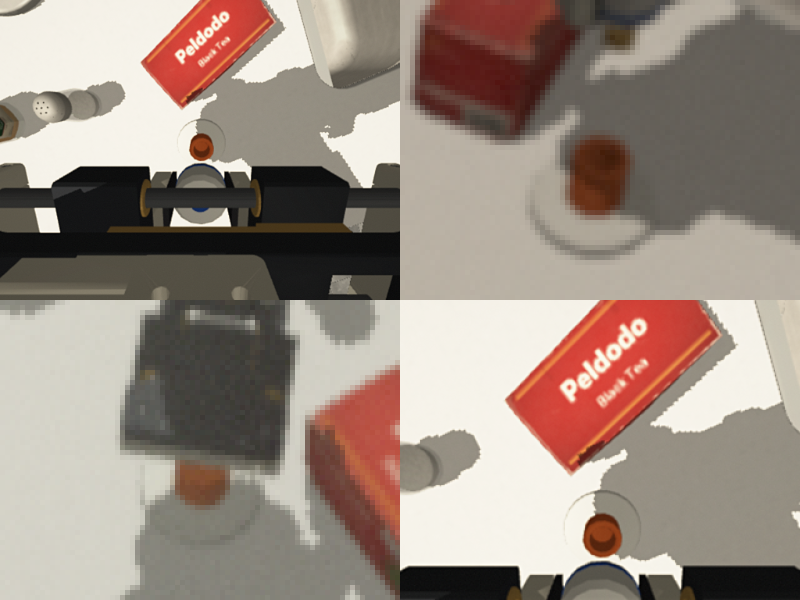

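The lower-right crop shows the bore at wrist pixel about (258,187.5). The nipple's brass tip is seen at scene (313.6,112). I'll refine the cup position and check how the capsule hangs in the grip.

```bash
python3 - <<'E'
from h import *
import pickle
s,c,a,b=pickle.load(open('cap6.pkl','rb'));w1,b1=pickle.load(open('cap1.pkl','rb'));a0,_=pickle.load(open('cap0.pkl','rb'))
print('bore c',atz(c,257.6,187.5,.044))
m=mask(c,(3,130,40),(16,255,255),(257,190),22);bb=bbox(m);print(bb)
print(fitcyl([c],[bb+[-.5,.5,-.5,.5]],[.577,-.2165],.01,.044,.0165,[0,1,2,3]), fitcyl([c],[bb],[.577,-.2165],.01,.044,.0165,[0,1]))
bw=bbox(mask(w1,(3,130,40),(16,255,255),proj(w1,np.array([.577,-.2165,.03])),30))
print(bw,fitcyl([c,w1],[bb,bw],[.577,-.2165],.01,.044,.0165,[0,1,2,3]))
for z in(.125,.129,.132,.135):print(z,proj(a,np.array([.5782,-.2166,z])))
# nipple brass in scene
h=cv2.cvtColor(a['image'],cv2.COLOR_BGR2HSV);print(h[106:116,308:319].tolist()[::2])
E
```

```text
bore c [ 0.58026341 -0.21919045  0.044     ]
[243. 272. 171. 205.]
(array([ 0.57667948, -0.21754168]), array([-1.,  1., -1.,  1.])) (array([ 0.47336721, -0.17301812]), array([0., 0.]))
[242. 266. 161. 187.] (array([ 0.57685248, -0.21762861]), array([-1.5,  1.5, -1.6,  1.3, -0.7,  1. , -1.6,  1.3]))
0.125 (np.float64(313.82392553042587), np.float64(112.36068973962266))
0.129 (np.float64(314.02889048798545), np.float64(111.22895184243256))
0.132 (np.float64(314.18345671663843), np.float64(110.37549639973123))
0.135 (np.float64(314.3387507645648), np.float64(109.51802221810068))
[[[21, 40, 64], [20, 18, 42], [113, 24, 42], [110, 15, 51], [0, 4, 57], [15, 9, 60], [15, 16, 65], [18, 19, 68], [12, 18, 70], [15, 8, 67], [0, 0, 64]], [[21, 38, 67], [15, 32, 64], [20, 34, 67], [13, 35, 65], [12, 22, 57], [120, 14, 54], [111, 33, 54], [116, 38, 54], [120, 27, 56], [120, 11, 67], [10, 9, 87]], [[16, 29, 98], [20, 32, 97], [17, 46, 88], [18, 103, 74], [18, 136, 75], [18, 141, 78], [17, 131, 78], [17, 123, 79], [17, 82, 96], [18, 44, 140], [19, 31, 174]], [[19, 28, 101], [18, 34, 97], [18, 52, 84], [18, 86, 74], [17, 122, 71], [18, 148, 69], [18, 143, 73], [18, 112, 84], [18, 63, 117], [18, 40, 160], [19, 31, 183]], [[19, 28, 101], [18, 29, 107], [18, 30, 126], [16, 33, 148], [18, 37, 150], [18, 41, 144], [18, 42, 145], [19, 42, 152], [19, 37, 167], [19, 31, 180], [20, 29, 184]]]
```

Both wrist views agree on the cup at about (0.577,-0.2177). I'll shift there and descend to just above the rim.

>>> play_rows(
  rows=[
    {"slide": [-0.004,0.011,0.25],"delta_rot": [0,0,0],"fingers": -1},
    {"slide": [0,0,0.2],"delta_rot": [0,0,0],"fingers": -1},
    {"slide": [0,0,0.05],"delta_rot": [0,0,0],"fingers": -1},
    {"slide": [0,0,0],"delta_rot": [0,0,0],"fingers": -1},
    {"slide": [0,0,0],"delta_rot": [0,0,0],"fingers": -1},
  ],
)

```text
time_s: 18.32
tcp_pos: [0.5777, -0.2178, 0.08]
eef_rot: [-180.0, -0.2, -23.4]
contact_force: [0.0, 0.6, -1.3]
gripper_width: 0.0373
gripper_force: 15.0
```

>>> play_rows(
  rows=[
    {"slide": [0,0,0.03],"delta_rot": [0,0,0],"fingers": -1},
    {"slide": [0,0,0.03],"delta_rot": [0,0,0],"fingers": -1},
    {"slide": [0,0,0],"delta_rot": [0,0,0],"fingers": -1},
  ],
)

```text
time_s: 18.7
tcp_pos: [0.5761, -0.2176, 0.0688]
eef_rot: [180.0, 0.0, -23.4]
contact_force: [0.5, 0.6, -0.3]
gripper_width: 0.0375
gripper_force: 15.0
```

>>> play_rows(
  rows=[
    {"slide": [0,0,0.02],"delta_rot": [0,0,0],"fingers": -1},
    {"slide": [0,0,0],"delta_rot": [0,0,0],"fingers": -1},
  ],
)

```text
time_s: 18.95
tcp_pos: [0.5763, -0.2176, 0.0659]
eef_rot: [180.0, 0.0, -23.4]
contact_force: [0.1, 0.2, -0.7]
gripper_width: 0.0377
gripper_force: 15.0
```

>>> play_rows(
  rows=[
    {"slide": [0,0,0.02],"delta_rot": [0,0,0],"fingers": -1},
    {"slide": [0,0,0],"delta_rot": [0,0,0],"fingers": -1},
  ],
)

```text
time_s: 19.2
tcp_pos: [0.5763, -0.2176, 0.0629]
eef_rot: [180.0, 0.0, -23.4]
contact_force: [-0.9, -0.2, -1.3]
gripper_width: 0.0374
gripper_force: 15.0
```

It is in the bore with no contact force, so I'll carry on down.

>>> play_rows(
  rows=[
    {"slide": [0,0,0.04],"delta_rot": [0,0,0],"fingers": -1},
    {"slide": [0,0,0.04],"delta_rot": [0,0,0],"fingers": -1},
    {"slide": [0,0,0],"delta_rot": [0,0,0],"fingers": -1},
  ],
)

```text
time_s: 19.58
tcp_pos: [0.5762, -0.2176, 0.0504]
eef_rot: [180.0, 0.1, -23.4]
contact_force: [-0.5, -0.2, -1.4]
gripper_width: 0.0377
gripper_force: 15.0
```

>>> play_rows(
  rows=[
    {"slide": [0,0,0.015],"delta_rot": [0,0,0],"fingers": -1},
    {"slide": [0,0,0],"delta_rot": [0,0,0],"fingers": -1},
  ],
)

```text
time_s: 19.82
tcp_pos: [0.5763, -0.2177, 0.0488]
eef_rot: [180.0, 0.0, -23.4]
contact_force: [-0.4, -0.4, -1.3]
gripper_width: 0.0372
gripper_force: 15.0
```

>>> play_rows(
  rows=[
    {"slide": [0,0,0.015],"delta_rot": [0,0,0],"fingers": -1},
    {"slide": [0,0,0],"delta_rot": [0,0,0],"fingers": -1},
  ],
)

```text
time_s: 20.08
tcp_pos: [0.5763, -0.2176, 0.0466]
eef_rot: [180.0, 0.0, -23.4]
contact_force: [-0.5, 0.4, -1.4]
gripper_width: 0.0374
gripper_force: 15.0
```

>>> play_rows(
  rows=[
    {"slide": [0,0,0.01],"delta_rot": [0,0,0],"fingers": -1},
    {"slide": [0,0,0],"delta_rot": [0,0,0],"fingers": -1},
  ],
)

```text
time_s: 20.32
tcp_pos: [0.5764, -0.2177, 0.0451]
eef_rot: [180.0, 0.0, -23.4]
contact_force: [0.9, -0.5, -0.8]
gripper_width: 0.0374
gripper_force: 15.0
```

>>> play_rows(
  rows=[
    {"slide": [0,0,0.008],"delta_rot": [0,0,0],"fingers": -1},
    {"slide": [0,0,0],"delta_rot": [0,0,0],"fingers": -1},
  ],
)

```text
time_s: 20.58
tcp_pos: [0.5765, -0.2176, 0.044]
eef_rot: [-180.0, -0.0, -23.4]
contact_force: [-0.1, 0.3, -2.0]
gripper_width: 0.0373
gripper_force: 15.0
```

>>> play_rows(
  rows=[
    {"slide": [0,0,0.008],"delta_rot": [0,0,0],"fingers": -1},
    {"slide": [0,0,0],"delta_rot": [0,0,0],"fingers": -1},
  ],
)

```text
time_s: 20.82
tcp_pos: [0.5766, -0.2178, 0.0437]
eef_rot: [180.0, -0.0, -23.4]
contact_force: [-2.1, 0.7, 5.7]
gripper_width: 0.0374
gripper_force: 15.0
```

>>> play_rows(
  rows=[
    {"slide": [0,0,0.006],"delta_rot": [0,0,0],"fingers": -1},
    {"slide": [0,0,0],"delta_rot": [0,0,0],"fingers": -1},
  ],
)

```text
time_s: 21.08
tcp_pos: [0.5766, -0.2178, 0.0435]
eef_rot: [180.0, -0.1, -23.4]
contact_force: [-4.2, 1.6, 11.3]
gripper_width: 0.0375
gripper_force: 15.0
```

The drum is seated on the rim at TCP z 0.0435, as predicted. I'll ease off, release, and rise.

>>> play_rows(
  rows=[
    {"slide": [0,0,-0.012],"delta_rot": [0,0,0],"fingers": -1},
    {"slide": [0,0,0],"delta_rot": [0,0,0],"fingers": 0.3},
    {"slide": [0,0,0],"delta_rot": [0,0,0],"fingers": 0.3},
    {"slide": [0,0,0],"delta_rot": [0,0,0],"fingers": 0.3},
    {"slide": [0,0,-0.2],"delta_rot": [0,0,0],"fingers": 0.3},
    {"slide": [0,0,-0.4],"delta_rot": [0,0,0],"fingers": 0.3},
    {"slide": [0,0,-0.4],"delta_rot": [0,0,0],"fingers": 0.3},
    {"slide": [-0.35,0,0],"delta_rot": [0,0,0],"fingers": 0.3},
  ],
)

```text
time_s: 22.08
tcp_pos: [0.5332, -0.1977, 0.1988]
eef_rot: [-179.9, -0.6, -23.4]
contact_force: [0.1, 0.6, -1.0]
gripper_width: 0.0568
gripper_force: 0.0
```

>>> play_rows(
  rows=[
    {"slide": [0,0,0],"delta_rot": [0,0,0],"fingers": 0.3},
    {"slide": [0,0,0],"delta_rot": [0,0,0],"fingers": 0.3},
  ],
)

```text
time_s: 22.32
tcp_pos: [0.5284, -0.1968, 0.194]
eef_rot: [-180.0, -0.0, -23.4]
contact_force: [0.4, -0.0, 0.7]
gripper_width: 0.0568
gripper_force: 0.0
```

```bash
python3 - <<'E'
from plant import r
from h import *
s,c=wristcam(r);print(s['time_s'],s['tcp_pos'],s['contact_force'])
a=r.capture('scene');b=r.capture('side');P=np.array([.577,-.2177,.05]);D=np.array([.502,.248,.05])
def q(k,P,w,h):
    u,v=map(int,proj(k,P));return cv2.resize(k['image'][max(v-h,0):v+h,max(u-w,0):u+w],(400,300),interpolation=3)
cv2.imwrite('pics/c7.png',np.vstack([np.hstack([q(a,P,40,30),q(b,P,40,30)]),np.hstack([q(a,D,40,30),cv2.resize(c['image'],(400,300))])]))
p=proj(c,np.array([.577,-.2177,.074]));m=mask(c,(100,150,60),(125,255,255),p,20);v,u=np.nonzero(m);print(p,bbox(m),atz(c,u.mean(),v.mean(),.074))
E
```

```text
22.325 [ 0.52843817 -0.19678525  0.19396879] [ 0.41933086 -0.03463049  0.67207018]
(np.float64(256.0827847322338), np.float64(137.37976264227558)) [251. 262. 133. 144.] [ 0.57590681 -0.2176235   0.074     ]
```

View pics/c7.png

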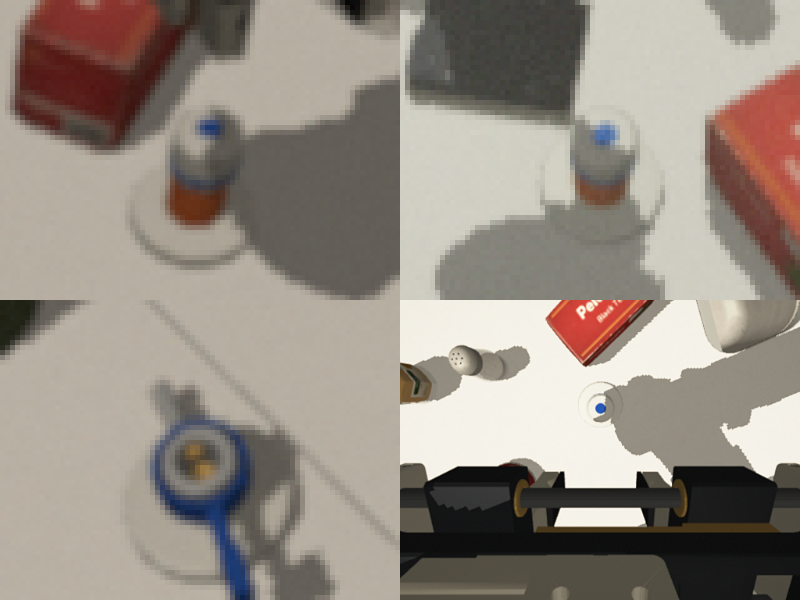

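The capsule stands upright on the orange cup, with the dot at wrist pixel (256.5,138.5), predicted (256,137). The sleeve is up just under the socket rim, the bystanders look undisturbed, and the gripper is clear of everything.

```bash
python3 -c "
from plant import r
print(r.close_job())"
```

```text
the job is handed in; nothing more can be done
None
```

The job is handed in: in the last pictures the capsule stands upright and seated in the orange parking cup, the sleeve is back up and the gripper is clear; no verdict was returned.

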